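Lock the keyed lid onto the stoneware canister

ROBOT

A 6-joint arm with a two-finger parallel gripper is mounted at the origin on the work surface. World frame = base frame: x ahead of the robot, y to its left, z up, the work surface at z = 0. Lengths are in m, angles in rad, forces in N, time in s.
With the tool pointing down it reaches from about 0.35 to 0.975 m from the base axis. Payload 7.1 kg.
Tool frame: the origin (TCP) lies on the centre line of the jaws, within the pads' length; the fingertips stand 19 mm ahead of it and the grasp point (between the pads) is the TCP; z points along the fingers, y is the direction in which the jaws open and shut (so a half turn about z gives the same grasp; the last joint's range is limited). The gripper opens to 88 mm and grips with 3 to 60 N. Pads are 20 mm wide; open, the fingers measure 115 mm over their backs; the gripper's body (75 mm by 178 mm) begins 61 mm behind the grasp point.
Start: joints at [-1.192, 0.423, 1.63, -0, 1.089, -0.019], TCP at [0.242, -0.576, 0.242] pointing down, gripper open.
Joint ranges: [-3, 3], [-0.9, 2.11], [0.09, 2.58], [-1.31, 4.45], [0.11, 2.69], [-2.54, 2.54]. Speed limits (rad/s): [2.39, 2.39, 3.01, 3.14, 3.14, 3.14].

INTERFACE

Orientations are given as a unit quaternion [w, x, y, z].
In Python, from workcell import ctrl gives the robot as it stands.
- The arm moves only by the tool servo_tool, never from a script. Its argument "rows" is a list of rows, each a list of 4 numbers: the shift along the tool's x, y, z in mm, then the turn about the tool's z in degrees. A call has 1 to 5 rows; each row shifts and turns the pose as measured when the row begins, along the tool's axes as they then stand; what a row does not reach is not made up. A row lasts 1/12 s, in which the tool goes at most 41.7 mm and 7.16 degrees, less where a joint would pass 70% of its speed; a pose out of reach is approached as far as the arm can. A call is refused whole if a number of a shift passes 41.7 or a number of a turn 7.16, either way. A call with a gripper value outside its range is refused whole. "fingers" is the opening in per cent of the stroke, from 0 (shut) to 100 (fully open), set as the call begins (left out, the last holds). The fingers move at their own pace and stop on an object; "force" is the grip in N (left out, the last holds). Time passes only in rows, so rows that do not move let the fingers close. It gives the time, the measured TCP pose, the force and the opening at its end, in the units of the state.
- ctrl.observe(): the state, without advancing time (a new reading comes with each control period).
- ctrl.capture(name): name is "scene" or "top" or "wrist"; returns the picture (400x640x3 uint8, blue, green, red); there is no depth.
- ctrl.calibration(name): a dict with "fx", "fy", "cx", "cy" (pixels), "rvec" (rotation vector, rad) and "tvec" (3), from world to camera coordinates, as OpenCV has them; the wrist camera has in their place "T_tool_cam" (4x4, takes a point from camera to tool coordinates, whose origin is the TCP and whose axes are the flange's). Camera axes: x right, y down, z forward; pixel columns grow to the right and rows downward; lengths in m; the calibration is good to about 2 mm. The wrist camera is an equidistant fisheye: a pixel r from the principal point sees the ray r / f radians off the axis. A picture is of the moment at which its call begins: read the wrist's pose just before it. calibration takes no time and is no camera call.
- ctrl.job_done(): hands the job in, once; it reports no verdict.
Trained networks look in the newest picture that a camera, given by its name, has taken for a name from the list of things; names that differ only in an ending like _2 or _b are one class to them, and where a whole thing is asked for, a point or a joint stands for the part that bears it (a point fixed in the world has none). Each returns a list of dicts, best first, with "score" (0 to 1); they miss things now and then, are a little off and sometimes report something else, mostly with a low value. They report only what shows in the picture. A call takes as long as a camera call. They do not tell look-alikes from the thing itself.
- ctrl.outline_of(camera, label): "pixels" (400x640 bool, what is visible of it) and "bbox" ([left, top, right, bottom] in pixels, round what is visible of it).
The state is a dict: "t": time; "joints": joint angles; "qd": joint speeds; "joint_torque": joint torques, N m; "position": TCP position; "tool_rot": TCP orientation; "wrist_force": force on the tool from outside, world axes, zero at the start; "moment": the same for the moment, N m; "grip_width": finger opening in m.
Only numpy, scipy, OpenCV 4.12 (cv2) and the standard library are available. Lean on these libraries where they do the work, as an engineer would, in place of code of your own. Each camera call takes 0.05 s, during which the arm holds its last target.

TASK

Close the canister whose mouth has two notches with the lid that has the bar handle: let the lid's two lugs down through the notches so that it sits flat on the rim, then turn it about a quarter turn, either way, to lock it. Carry the lid down, do not drop it, and leave the round-knobbed lid where it lies.

Things in the scene. Friction and masses are not known exactly. Their poses are not given: they have to be found in the camera images.
- bar_lid: White ceramic lid, 0.26 kg. Origin: centre of underside, z up. Disc 116 mm across, 20 to 28 mm above the origin; on it an upright bar handle 50 mm long (x), 16 thick (y), 28 to 62 mm up. Under the disc a round foot 52 mm across with two lugs at its bottom along +x and -x, in line with the bar: 84 mm tip to tip, 12 wide, 0 to 8 mm up. Same after a half turn.
- keyed_jar: White canister, 120 mm across, on a 150 mm square plywood base fixed to the bench. Origin: centre of the base's underside, z up; flat rim 102 mm up. Its mouth has two notches, along its +x and -x. With the lid sitting on the rim the lid's origin is 82 mm above this one; lugs still on the ledge: 102 mm. A second such canister has a round mouth without notches: not used.
- mouth (a point): Centre of the notched mouth, level with the rim, axes as keyed_jar's. A ledge 8 mm thick round the mouth leaves a 72 mm round opening; the notches reach out to 50 mm from the centre, 34 mm wide or more. Below, the inside is 100 mm across, 82 deep. The lid drops in with its bar within about 15 degrees of the notches, then turns freely either way, lugs 4 mm under the ledge.
- knob_lid: Another white ceramic lid with the same 116 mm disc but a round knob 34 mm across instead of a bar, and no lugs; 60 mm high; to be left alone. Origin: centre of its underside, z up.
Not all that is in view belongs to the job. Leave any green or purple look-alike of the bar_lid alone.

How it is judged:
By the outcome, as a careful person would: the job done as asked, in the order asked, and still so for the second after the job is handed in, with the robot touching nothing.
It also fails if it takes over 45 s, if anything falls off the work surface, if the arm or the gripper's body presses on something with over 40 N, if the wrist force passes 120 N, or if a joint passes its speed limit or range.

## Working session

There is one attempt and no reset: what is moved stays moved. The work goes in short steps, Python scripts to look and compute and a tool call to move; the robot and the scene stay as the last step left them, time stands still between calls to the robot, and variables do not carry over. Pictures are saved under pics/ and viewed, and the job is handed in when it is done.

Besides the shell and the picture viewer there is one more tool, called after ">>>" as name(argument=value, ...) on one line, values as JSON. servo_tool: Moves the arm, as the interface text tells. Its arguments: {"type":"object","properties":{"rows":{"type":"array"},"fingers":{"type":"number"},"force":{"type":"number"}},"required":["rows"]}

```bash
mkdir -p pics; ls; python3 - <<'E'
from workcell import ctrl
import cv2, numpy as np
np.set_printoptions(precision=4,suppress=True)
s=ctrl.observe(); print(s['t'],s['position'],s['tool_rot'],s['joints'],s['grip_width'])
for n in ['scene','top','wrist']:
    im=ctrl.capture(n); cv2.imwrite(f'pics/{n}0.png',im); print(n,ctrl.calibration(n))
E
```

```text
pics
0.0 [ 0.242  -0.5757  0.2409] [-0.0007  0.9803  0.1976 -0.0001] [-1.192   0.4238  1.6307 -0.      1.0886 -0.019 ] 0.08801294105065915
scene {'fx': 444.1663378765162, 'fy': 444.1663378765162, 'cx': 324.0127315730543, 'cy': 202.76550306343475, 'rvec': array([ 2.0536,  1.7173, -0.4847]), 'tvec': array([-0.2271, -0.3121,  1.4984])}
top {'fx': 428.1610168817304, 'fy': 428.1610168817304, 'cx': 323.7151246979848, 'cy': 199.9424565519132, 'rvec': array([ 2.1576, -2.1738,  0.0974]), 'tvec': array([0.1538, 0.4819, 1.2124])}
wrist {'fx': 309.70691628693146, 'fy': 309.70691628693146, 'cx': 319.2138695537946, 'cy': 201.84826588278196, 'T_tool_cam': array([[ 0.0006, -0.971 , -0.239 ,  0.0646],
       [ 1.    ,  0.0006,  0.    , -0.0005],
       [ 0.0001, -0.239 ,  0.971 , -0.1447],
       [ 0.    ,  0.    ,  0.    ,  1.    ]])}
```

View pics/scene0.png

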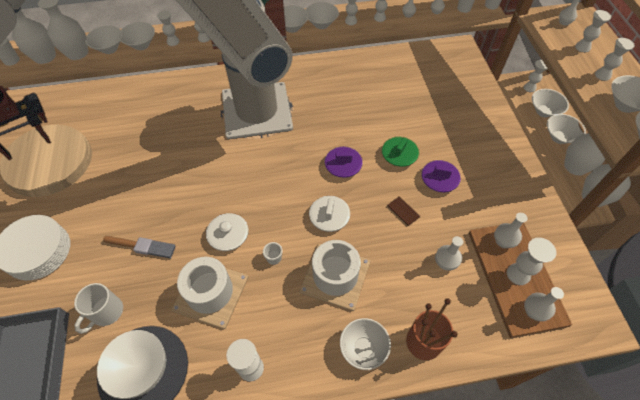

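View pics/top0.png

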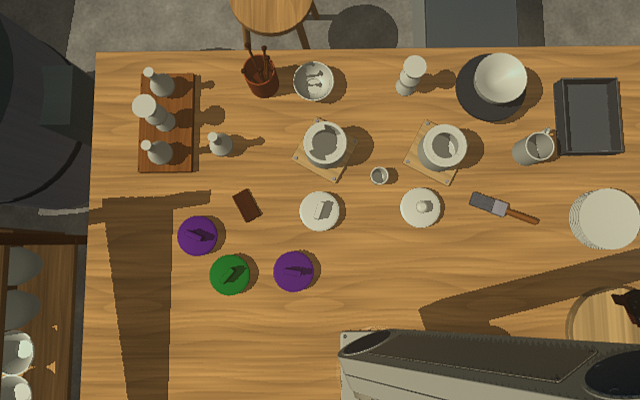

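View pics/wrist0.png

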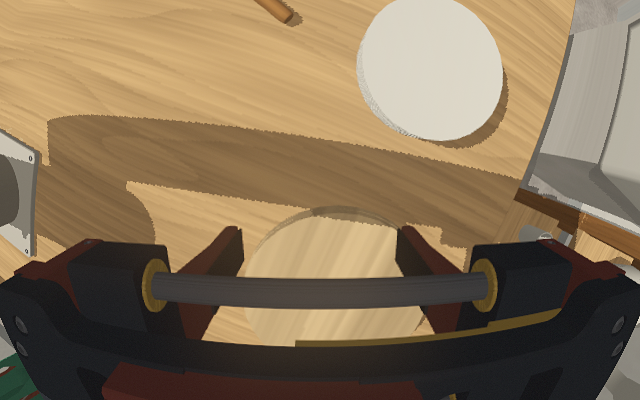

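Candidates in the top view: the white lid at (320,211), which seems to have a bar; the white lid at (420,207) with a round knob; the purple lids at (197,235) and (294,271); and the green lid at (230,274). The canisters are at (325,145) and (443,147). I'll check these in a close crop.

```bash
python3 - <<'E'
import cv2, numpy as np
t=cv2.imread('pics/top0.png'); s=cv2.imread('pics/scene0.png')
a=cv2.resize(t[105:240,285:475],None,fx=4,fy=4,interpolation=cv2.INTER_CUBIC); cv2.imwrite('pics/top_c.png',a)
b=cv2.resize(s[180:330,160:390],None,fx=3.4,fy=3.4,interpolation=cv2.INTER_CUBIC); cv2.imwrite('pics/scene_c.png',b)
E
```

```text
(no output)
```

View pics/top_c.png

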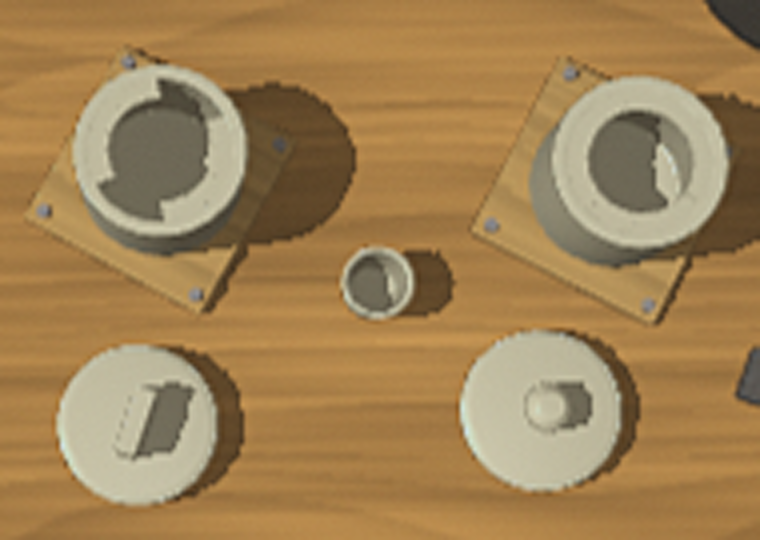

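View pics/scene_c.png

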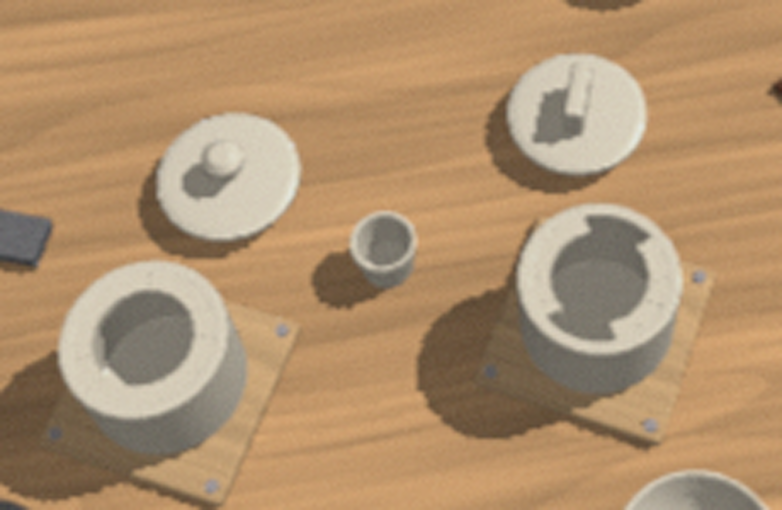

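The chosen lid is the bar lid at top (320,211), and the notched canister is at (325,145). The knob lid at (420,207) and the round-mouth canister at (443,147) are not used. Next I'll get coarse positions.

```bash
cat > h.py <<'E'
import cv2, numpy as np
from scipy.spatial.transform import Rotation as R
np.set_printoptions(precision=4,suppress=True)
from workcell import ctrl
def KRT(n):
    c=ctrl.calibration(n); K=np.array([[c['fx'],0,c['cx']],[0,c['fy'],c['cy']],[0,0,1.]])
    return K,np.array(c['rvec'],float),np.array(c['tvec'],float)
def back(n,uv,z):
    K,r,t=KRT(n); Rm=cv2.Rodrigues(r)[0]
    uv=np.atleast_2d(uv); d=np.c_[uv,np.ones(len(uv))]@np.linalg.inv(K).T@Rm
    o=-Rm.T@t; s=(z-o[2])/d[:,2]; return o+d*s[:,None]
def proj(n,P):
    K,r,t=KRT(n); return cv2.projectPoints(np.asarray(P,float).reshape(-1,1,3),r,t,K,None)[0].reshape(-1,2)
def toolT(s):
    q=s['tool_rot']; T=np.eye(4); T[:3,:3]=R.from_quat([q[1],q[2],q[3],q[0]]).as_matrix(); T[:3,3]=s['position']; return T
def wback(s,uv,z):
    c=ctrl.calibration('wrist'); T=toolT(s)@c['T_tool_cam']
    uv=np.atleast_2d(uv).astype(float); d=uv-[c['cx'],c['cy']]; r=np.linalg.norm(d,axis=1)+1e-9; th=r/c['fx']
    ray=np.c_[d/r[:,None]*np.sin(th)[:,None],np.cos(th)]@T[:3,:3].T
    o=T[:3,3]; k=(z-o[2])/ray[:,2]; return o+ray*k[:,None]
def wproj(s,P):
    c=ctrl.calibration('wrist'); T=np.linalg.inv(toolT(s)@c['T_tool_cam'])
    p=np.atleast_2d(P)@T[:3,:3].T+T[:3,3]; rr=np.hypot(p[:,0],p[:,1]); th=np.arctan2(rr,p[:,2])
    return p[:,:2]/rr[:,None]*(th*c['fx'])[:,None]+[c['cx'],c['cy']]
E
python3 - <<'E'
from h import *
for cam in ['top','scene']:
    for lab in ['bar_lid','keyed_jar','knob_lid']:
        for o in ctrl.outline_of(cam,lab):
            print(cam,lab,round(o['score'],2),o['bbox'],o['pixels'].sum())
            if lab!='knob_lid' and o['score']>.3: np.save(f"pics/{cam}_{lab}_{int(o['bbox'][0])}.npy",o['pixels'])
print(ctrl.observe()['t'])
E
```

```text
top bar_lid 0.95 [301.8, 190.2, 339.3, 229.6] 1275
top bar_lid 0.95 [179.2, 213.1, 218.2, 256.0] 1236
top bar_lid 0.93 [209.5, 254.6, 249.3, 295.4] 1358
top bar_lid 0.75 [275.3, 251.9, 313.1, 293.2] 1342
top keyed_jar 0.87 [292.1, 115.6, 361.7, 183.8] 2508
top knob_lid 0.77 [400.0, 187.2, 439.3, 229.2] 1277
scene bar_lid 0.82 [423.7, 157.1, 463.6, 190.0] 1035
scene bar_lid 0.75 [327.6, 149.8, 360.7, 181.3] 905
scene bar_lid 0.66 [311.0, 198.1, 353.2, 231.4] 1133
scene bar_lid 0.65 [378.6, 133.1, 422.2, 167.4] 921
scene keyed_jar 0.82 [303.8, 237.4, 368.3, 309.1] 3382
scene knob_lid 0.61 [207.8, 213.5, 245.9, 248.5] 1227
0.45
```

```bash
cat >> h.py <<'E'
def circ(c,z,r=0.058,n=72):
    a=np.linspace(0,2*np.pi,n,endpoint=False); return np.c_[c[0]+r*np.cos(a),c[1]+r*np.sin(a),np.full(n,z)]
E
python3 - <<'E'
from h import *
from scipy.optimize import least_squares
import glob
m={'top':np.load('pics/top_bar_lid_301.npy'),'scene':np.load('pics/scene_bar_lid_311.npy')}
for cam in m:
    ys,xs=np.nonzero(m[cam]); 
    # centre of visible mask vs rendered disc hull + handle
    tgt=np.array([xs.mean(),ys.mean()])
    def f(p):
        pts=np.r_[proj(cam,circ(p,.028)),proj(cam,circ(p,.020))]
        h=cv2.convexHull(pts.astype(np.float32)*1)
        M=cv2.moments(h); return np.array([M['m10']/M['m00'],M['m01']/M['m00']])-tgt
    p=least_squares(f,back(cam,tgt,.024)[0,:2],diff_step=1e-3).x
    print(cam,'lid',p)
print('jar top',back('top',[[325-.4,143-.4]],.102),'scene',back('scene',[[336.5-.35,262-.35]],.102))
c=lambda q:np.array(q)/4+[285,105]-.375
for nm,q,z in [('base',[(127,47),(27,212),(205,313),(293,140)],.012),('bar',[(152,388),(130,458)],.062),('notch',[(188,100),(132,203)],.1)]:
    b=back('top',c(q),z)[:,:2]; print(nm,b.tolist())
    for i in range(len(b)-1): d=b[i+1]-b[i]; print(np.linalg.norm(d),np.degrees(np.arctan2(d[1],d[0])))
c2=lambda q:np.array(q)/3.4+[160,180]-.35
b=back('scene',c2([(582,65),(574,115)]),.062)[:,:2];print(b,np.degrees(np.arctan2(*(b[1]-b[0])[::-1])))
b=back('scene',c2([(617,230),(584,325)]),.1)[:,:2];print(b,np.degrees(np.arctan2(*(b[1]-b[0])[::-1])))
b=back('top',c([(378,283)]),.04); print('cup',b)
b=back('top',[(420,207)],.028); print('knob',b)
E
```

```text
top lid [0.4528 0.1647]
scene lid [0.4499 0.166 ]
jar top [[0.6335 0.146  0.102 ]] scene [[0.6357 0.1466 0.102 ]]
base [[0.7345891739411339, 0.17046015764043837], [0.6105644871859793, 0.2449051229690682], [0.5342860490665239, 0.1143609742604226], [0.6628530394853382, 0.048019352671820184]]
0.14465191249166084 149.0260019696366
0.1511958163574924 -120.29823216735562
0.14467439918782046 -27.294105176975926
bar [[0.4745997696534616, 0.15296572197281294], [0.4256715577026808, 0.16864216497737464]]
0.05137821318395381 162.23470710196523
notch [[0.6702153956641543, 0.1263505488515873], [0.5984515971457693, 0.165365976465845]]
0.08168381950980706 151.46864569503813
[[0.4286 0.1728]
 [0.4742 0.1577]] -18.3784009786704
[[0.5985 0.1667]
 [0.6681 0.1286]] -28.69304990099172
cup [[ 0.551  -0.0092  0.04  ]]
knob [[ 0.4601 -0.1261  0.028 ]]
```

```bash
cat >> h.py <<'E'
def yaw(s):
    T=toolT(s); return np.degrees(np.arctan2(T[1,0],T[0,0]))
def plan(tx,ty,tz,tyaw,mm=40.,deg=7.1):
    """print rows to target from the current pose; yaw the way given by wrap (tyaw may be unwrapped)"""
    s=ctrl.observe(); p=np.array(s['position'])*1e3; y=yaw(s); q=np.array([tx,ty,tz])*1e3
    d=q-p; dy=tyaw-y
    n=int(max(np.ceil(np.linalg.norm(d)/mm),np.ceil(abs(dy)/deg),1))
    print('t',round(s['t'],2),'pos',p.round(1),'yaw',round(y,1),'rows',n,'F',np.array(s['wrist_force']).round(1),'M',np.array(s['moment']).round(2),'w',round(s['grip_width']*1e3,1),'tilt',toolT(s)[:3,2].round(3))
    rows=[]
    for i in range(n):
        a=np.radians(y+dy*i/n); st=d/n
        rows.append([round(st[0]*np.cos(a)+st[1]*np.sin(a),1),round(st[0]*np.sin(a)-st[1]*np.cos(a),1),round(-st[2],1),round(-dy/n,2)])
    print(rows[:10])
E
python3 -c "
from h import *
plan(.45,.165,.24,162)"
```

```text
t 0.45 pos [ 242.1 -576.1  241.6] yaw 22.8 rows 20 F [-1.3 -0.4  0.7] M [0.   0.   0.03] w 87.7 tilt [-0.  0. -1.]
[[np.float64(23.9), np.float64(-30.1), np.float64(0.1), np.float64(-6.96)], [np.float64(27.4), np.float64(-27.0), np.float64(0.1), np.float64(-6.96)], [np.float64(30.5), np.float64(-23.5), np.float64(0.1), np.float64(-6.96)], [np.float64(33.1), np.float64(-19.6), np.float64(0.1), np.float64(-6.96)], [np.float64(35.2), np.float64(-15.5), np.float64(0.1), np.float64(-6.96)], [np.float64(36.9), np.float64(-11.1), np.float64(0.1), np.float64(-6.96)], [np.float64(37.9), np.float64(-6.5), np.float64(0.1), np.float64(-6.96)], [np.float64(38.4), np.float64(-1.9), np.float64(0.1), np.float64(-6.96)], [np.float64(38.4), np.float64(2.8), np.float64(0.1), np.float64(-6.96)], [np.float64(37.8), np.float64(7.4), np.float64(0.1), np.float64(-6.96)]]
```

>>> servo_tool(rows=[[24,-30,0,-7],[27,-27,0,-7],[30,-23,0,-7],[33,-20,0,-7],[35,-15,0,-7]])

```text
t: 0.87
position: [0.2923, -0.3928, 0.2406]
tool_rot: [0.003, 0.873, 0.488, -0.001]
wrist_force: [0.9, 0.4, 1.1]
grip_width: 0.0878
```

```bash
python3 -c "
from h import *
plan(.45,.165,.24,162)"
```

```text
t 0.87 pos [ 292.3 -392.8  240.6] yaw 58.4 rows 15 F [0.9 0.4 1.1] M [ 0.01 -0.05 -0.02] w 87.8 tilt [ 0.002 -0.005 -1.   ]
[[np.float64(37.2), np.float64(-10.5), np.float64(0.0), np.float64(-6.91)], [np.float64(38.2), np.float64(-6.0), np.float64(0.0), np.float64(-6.91)], [np.float64(38.6), np.float64(-1.3), np.float64(0.0), np.float64(-6.91)], [np.float64(38.5), np.float64(3.3), np.float64(0.0), np.float64(-6.91)], [np.float64(37.8), np.float64(7.9), np.float64(0.0), np.float64(-6.91)], [np.float64(36.6), np.float64(12.4), np.float64(0.0), np.float64(-6.91)], [np.float64(34.8), np.float64(16.7), np.float64(0.0), np.float64(-6.91)], [np.float64(32.6), np.float64(20.8), np.float64(0.0), np.float64(-6.91)], [np.float64(29.8), np.float64(24.5), np.float64(0.0), np.float64(-6.91)], [np.float64(26.7), np.float64(28.0), np.float64(0.0), np.float64(-6.91)]]
```

Tracking is good. I'll send the rest of the transfer.

>>> servo_tool(rows=[[37,-10,0,-7],[38,-6,0,-7],[39,-1,0,-7],[38,3,0,-7],[38,8,0,-7]])

```text
t: 1.28
position: [0.344, -0.1987, 0.2406]
tool_rot: [0.004, 0.681, 0.733, -0.001]
wrist_force: [1.3, 0.4, 0.3]
grip_width: 0.0878
```

>>> servo_tool(rows=[[37,12,0,-7],[35,17,0,-7],[33,21,0,-7],[30,24,0,-7],[27,28,0,-7]])

```text
t: 1.7
position: [0.3905, -0.0009, 0.2414]
tool_rot: [0.006, 0.422, 0.907, -0.002]
wrist_force: [0.6, -0.3, 0.0]
grip_width: 0.0878
```

```bash
python3 -c "
from h import *
plan(.45,.165,.22,162)"
```

```text
t 1.7 pos [390.5  -0.9 241.4] yaw 130.1 rows 5 F [ 0.6 -0.3  0. ] M [ 0.   -0.14 -0.02] w 87.8 tilt [ 0.01  -0.008 -1.   ]
[[np.float64(17.7), np.float64(30.5), np.float64(4.3), np.float64(-6.39)], [np.float64(14.2), np.float64(32.2), np.float64(4.3), np.float64(-6.39)], [np.float64(10.6), np.float64(33.6), np.float64(4.3), np.float64(-6.39)], [np.float64(6.8), np.float64(34.6), np.float64(4.3), np.float64(-6.39)], [np.float64(2.9), np.float64(35.1), np.float64(4.3), np.float64(-6.39)]]
```

>>> servo_tool(rows=[[18,30,4,-6.4],[14,32,4,-6.4],[10,34,4,-6.4],[7,34,4,-6.4],[3,35,4,-6.4]])

```text
t: 2.12
position: [0.4488, 0.1757, 0.2227]
tool_rot: [0.009, 0.14, 0.99, -0.002]
wrist_force: [1.3, -0.6, 0.4]
grip_width: 0.0876
```

>>> servo_tool(rows=[[0,0,0,0]])

```text
t: 2.2
position: [0.4508, 0.1806, 0.2226]
tool_rot: [0.01, 0.135, 0.991, -0.001]
wrist_force: [0.1, 0.1, 0.2]
grip_width: 0.0879
```

```bash
python3 -c "
from h import *
plan(.45,.165,.22,162)
s=ctrl.observe(); im=ctrl.capture('wrist'); import pickle; pickle.dump(s,open('s1.pkl','wb')); cv2.imwrite('pics/w1.png',im)
print(s['joints'],toolT(s))
for o in ctrl.outline_of('wrist','bar_lid'): print(o['score'],o['bbox'])
"
```

```text
t 2.2 pos [450.8 180.6 222.6] yaw 164.5 rows 1 F [0.1 0.1 0.2] M [ 0.06 -0.17 -0.  ] w 87.9 tilt [ 0.019 -0.005 -1.   ]
[[np.float64(-3.4), np.float64(-15.2), np.float64(2.6), np.float64(2.46)]]
[ 0.3635  0.2381  1.9572 -0.0146  0.9303 -0.9275] [[-0.9633  0.2678  0.0192  0.4508]
 [ 0.2678  0.9635 -0.0052  0.1806]
 [-0.0199  0.0001 -0.9998  0.2226]
 [ 0.      0.      0.      1.    ]]
0.84 [278.9, 2.2, 383.3, 74.0]
0.84 [515.3, 32.1, 582.1, 112.6]
0.74 [256.6, 136.1, 359.0, 234.5]
```

View pics/w1.png

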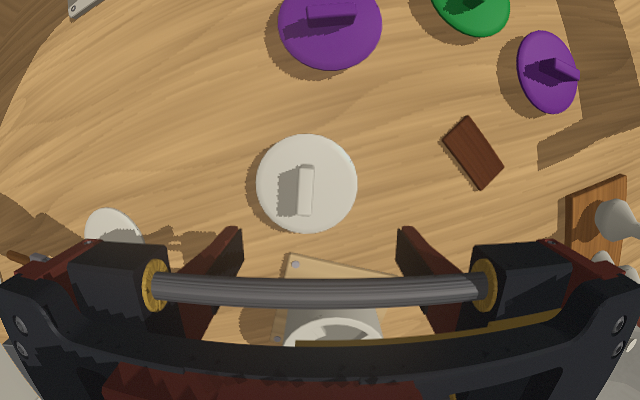

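The white bar-handled lid is at wrist (307,184), with its bar from about (308,166) to (304,214). The jar is partly hidden behind the fingers. Next I'll measure the lid accurately.

```bash
cat > meas.py <<'E'
from h import *
from scipy.optimize import least_squares
def lidfit(s,mask,z0):
    ys,xs=np.nonzero(mask); tgt=np.array([xs.mean(),ys.mean()])
    def f(p):
        h=cv2.convexHull(np.r_[wproj(s,circ(p,z0+.028)),wproj(s,circ(p,z0+.02))].astype(np.float32))
        M=cv2.moments(h); return np.array([M['m10']/M['m00'],M['m01']/M['m00']])-tgt
    return least_squares(f,wback(s,tgt,z0+.024)[0,:2],diff_step=1e-3).x
E
python3 - <<'E'
from meas import *
import pickle
s=pickle.load(open('s1.pkl','rb'))
os=[o for o in ctrl.outline_of('wrist','bar_lid') if o['bbox'][1]>130]
print(lidfit(s,os[0]['pixels'],0.))
im=cv2.imread('pics/w1.png')
cv2.imwrite('pics/w1c.png',cv2.resize(im[125:245,245:370],None,fx=5,fy=5,interpolation=cv2.INTER_CUBIC))
E
```

```text
[0.4498 0.1658]
```

View pics/w1c.png

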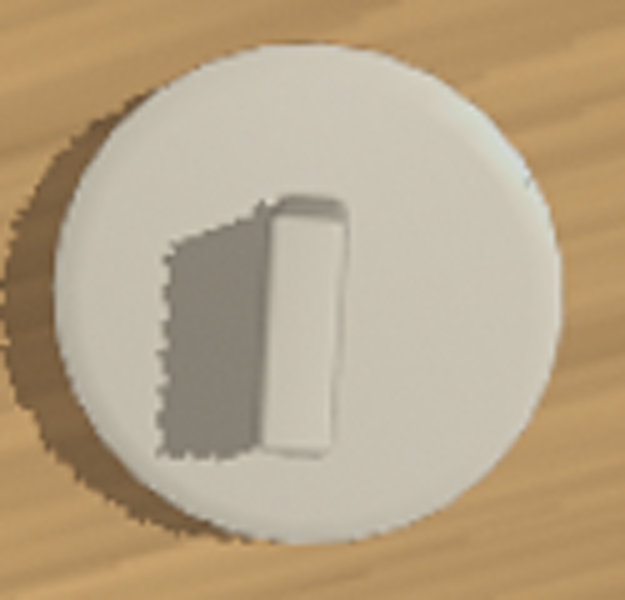

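```bash
python3 - <<'E'
from meas import *
import pickle
s=pickle.load(open('s1.pkl','rb'))
q=np.array([(272,215),(338,215),(331,452),(265,450)])/5+[245,125]-.4
b=wback(s,q,.062)[:,:2]; print(b, b.mean(0)); a=(b[0]+b[1]-b[2]-b[3])/2; print(np.linalg.norm(a),np.degrees(np.arctan2(a[1],a[0])), np.linalg.norm(b[0]-b[1]))
plan(.450,.1655,.12,162)
E
```

```text
[[0.4243 0.1675]
 [0.4279 0.1801]
 [0.4748 0.1653]
 [0.4708 0.1523]] [0.4495 0.1663]
0.04901738581170199 162.2118523775775 0.01310664676751675
t 2.35 pos [448.3 175.8 222.4] yaw 163.9 rows 3 F [ 0.1 -1.   0.5] M [ 0.04 -0.11  0.04] w 88.0 tilt [ 0.016 -0.008 -1.   ]
[[np.float64(-1.5), np.float64(-3.1), np.float64(34.1), np.float64(0.65)], [np.float64(-1.5), np.float64(-3.1), np.float64(34.1), np.float64(0.65)], [np.float64(-1.6), np.float64(-3.1), np.float64(34.1), np.float64(0.65)]]
```

>>> servo_tool(rows=[[-1,-3,34,0.6],[-2,-3,34,0.6],[-1,-3,34,0.6],[0,0,0,0]])

```text
t: 2.68
position: [0.4529, 0.1612, 0.1214]
tool_rot: [0.012, 0.161, 0.987, -0.001]
wrist_force: [-2.1, -0.7, -0.0]
grip_width: 0.0879
```

```bash
python3 -c "
from h import *
plan(.450,.166,.054,162.2,mm=20)
s=ctrl.observe(); im=ctrl.capture('wrist'); import pickle; pickle.dump(s,open('s2.pkl','wb')); cv2.imwrite('pics/w2.png',im)
"
```

```text
t 2.68 pos [452.9 161.2 121.4] yaw 161.5 rows 4 F [-2.1 -0.7 -0. ] M [-0.01 -0.04  0.02] w 87.9 tilt [ 0.024 -0.006 -1.   ]
[[np.float64(1.1), np.float64(0.9), np.float64(16.8), np.float64(-0.17)], [np.float64(1.1), np.float64(0.9), np.float64(16.8), np.float64(-0.17)], [np.float64(1.1), np.float64(0.9), np.float64(16.8), np.float64(-0.17)], [np.float64(1.0), np.float64(0.9), np.float64(16.8), np.float64(-0.17)]]
```

View pics/w2.png

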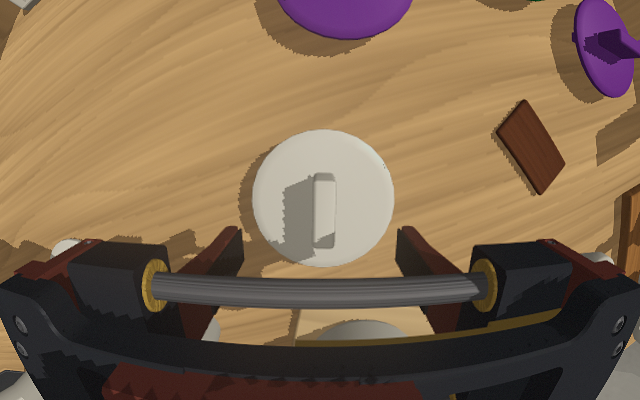

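The lid is centred between the fingers, with the bar at (325,210). I'll descend.

>>> servo_tool(rows=[[1,1,17,0],[1,1,17,0],[1,1,17,0],[1,1,12,0],[0,0,0,0]])

```text
t: 3.15
position: [0.459, 0.1643, 0.0692]
tool_rot: [0.019, 0.165, 0.986, 0.002]
wrist_force: [0.1, 0.4, 0.1]
grip_width: 0.0879
```

```bash
python3 -c "
from h import *
plan(.450,.166,.053,162.2,mm=20)
"
```

```text
t 3.15 pos [459.  164.3  69.2] yaw 161.0 rows 1 F [0.1 0.4 0.1] M [ 0.03 -0.14 -0.04] w 87.9 tilt [ 0.037 -0.002 -0.999]
[[np.float64(9.1), np.float64(-1.4), np.float64(16.2), np.float64(-1.19)]]
```

>>> servo_tool(rows=[[6,0,6,-1],[6,0,6,0],[4,0,5,0],[0,0,0,0]])

```text
t: 3.48
position: [0.4466, 0.1696, 0.0563]
tool_rot: [0.022, 0.157, 0.987, 0.004]
wrist_force: [0.1, 0.1, -0.5]
grip_width: 0.0877
```

```bash
python3 -c "
from h import *
plan(.450,.166,.053,162.2,mm=20)
s=ctrl.observe(); im=ctrl.capture('wrist'); import pickle; pickle.dump(s,open('s2.pkl','wb')); cv2.imwrite('pics/w3.png',im)
plan(.450,.166,.053,162.2,mm=20)
"
```

```text
t 3.48 pos [446.6 169.6  56.3] yaw 161.9 rows 1 F [ 0.1  0.1 -0.5] M [-0.03 -0.08 -0.  ] w 87.7 tilt [ 0.045  0.001 -0.999]
[[np.float64(-4.4), np.float64(-2.3), np.float64(3.3), np.float64(-0.26)]]
t 3.53 pos [447.  169.7  56.7] yaw 161.9 rows 1 F [0.6 0.7 0.3] M [ 0.02 -0.08  0.02] w 88.0 tilt [ 0.046  0.001 -0.999]
[[np.float64(-3.9), np.float64(-2.6), np.float64(3.7), np.float64(-0.26)]]
```

View pics/w3.png

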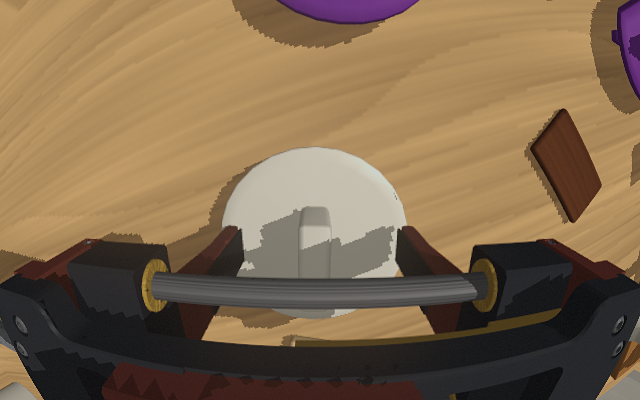

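>>> servo_tool(rows=[[-3,-2.5,2,0],[0,0,0,0]])

```text
t: 3.7
position: [0.4497, 0.1666, 0.0554]
tool_rot: [0.023, 0.156, 0.987, 0.004]
wrist_force: [0.4, 0.0, 0.4]
grip_width: 0.0875
```

>>> servo_tool(rows=[[0,0,0,0],[0,0,0,0],[0,0,0,0],[0,0,0,0],[0,0,0,0]], fingers=0, force=30)

```text
t: 4.12
position: [0.4506, 0.1664, 0.0558]
tool_rot: [0.023, 0.157, 0.987, 0.005]
wrist_force: [-0.1, -0.2, 0.0]
grip_width: 0.0582
```

```bash
python3 -c "
from h import *
plan(.450,.166,.053,162.2,mm=20)
"
```

```text
t 4.12 pos [450.6 166.4  55.8] yaw 161.9 rows 1 F [-0.1 -0.2  0. ] M [ 0.01 -0.05 -0.07] w 58.2 tilt [ 0.048  0.002 -0.999]
[[np.float64(0.5), np.float64(-0.6), np.float64(2.8), np.float64(-0.25)]]
```

>>> servo_tool(rows=[[0,0,1,0],[0,0,0,0],[0,0,0,0],[0,0,0,0],[0,0,0,0]])

```text
t: 4.53
position: [0.4507, 0.1664, 0.0546]
tool_rot: [0.023, 0.157, 0.987, 0.005]
wrist_force: [-0.0, -0.6, 0.2]
grip_width: 0.0247
```

>>> servo_tool(rows=[[0,0,0,0],[0,0,0,0],[0,0,0,0]])

```text
t: 4.78
position: [0.4504, 0.1661, 0.0547]
tool_rot: [0.023, 0.156, 0.987, 0.004]
wrist_force: [-0.6, -0.4, -0.0]
grip_width: 0.0154
```

```bash
python3 -c "
from h import *
plan(.450,.166,.053,162.2,mm=20)
"
```

```text
t 4.78 pos [450.4 166.1  54.7] yaw 162.0 rows 1 F [-0.6 -0.4 -0. ] M [-0.11 -0.08  0.03] w 15.4 tilt [ 0.047  0.001 -0.999]
[[np.float64(0.4), np.float64(-0.2), np.float64(1.7), np.float64(-0.22)]]
```

The bar is gripped at 15.4 mm. I'll lift it.

>>> servo_tool(rows=[[0,0,-10,0],[0,0,-25,0],[0,0,-30,0],[0,0,-30,0],[0,0,-30,0]])

```text
t: 5.2
position: [0.4391, 0.1644, 0.179]
tool_rot: [0.016, 0.157, 0.988, 0.001]
wrist_force: [0.1, 0.9, -2.5]
grip_width: 0.0158
```

>>> servo_tool(rows=[[0,0,-25,0],[0,0,-10,0],[0,0,0,0]])

```text
t: 5.45
position: [0.4392, 0.1654, 0.223]
tool_rot: [0.02, 0.157, 0.987, 0.003]
wrist_force: [0.7, -0.0, -2.1]
grip_width: 0.0157
```

```bash
python3 -c "
from h import *
s=ctrl.observe(); im=ctrl.capture('wrist'); import pickle; pickle.dump(s,open('s4.pkl','wb')); cv2.imwrite('pics/w4.png',im)
plan(.6345,.1463,.215,150.5,mm=25)
"
```

```text
t 5.5 pos [439.  165.3 222.1] yaw 162.0 rows 8 F [ 0.3  0.5 -1.5] M [ 0.07 -0.14  0.  ] w 15.9 tilt [ 0.039 -0.    -0.999]
[[np.float64(-24.0), np.float64(5.3), np.float64(0.9), np.float64(1.43)], [np.float64(-23.8), np.float64(5.9), np.float64(0.9), np.float64(1.43)], [np.float64(-23.7), np.float64(6.5), np.float64(0.9), np.float64(1.43)], [np.float64(-23.5), np.float64(7.1), np.float64(0.9), np.float64(1.43)], [np.float64(-23.3), np.float64(7.7), np.float64(0.9), np.float64(1.43)], [np.float64(-23.1), np.float64(8.3), np.float64(0.9), np.float64(1.43)], [np.float64(-22.9), np.float64(8.8), np.float64(0.9), np.float64(1.43)], [np.float64(-22.7), np.float64(9.4), np.float64(0.9), np.float64(1.43)]]
```

View pics/w4.png

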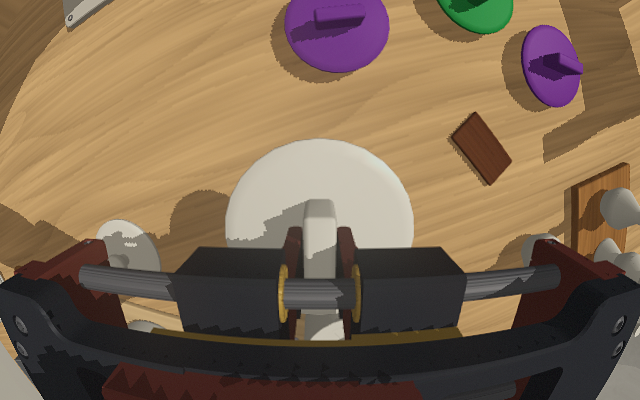

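The lid is held and level. Now I'll carry it over the jar.

>>> servo_tool(rows=[[-24,5,0,1.4],[-24,6,0,1.4],[-24,6,0,1.4],[-24,7,0,1.4],[-23,8,0,1.4]])

```text
t: 5.92
position: [0.5568, 0.1515, 0.2208]
tool_rot: [0.013, 0.218, 0.976, 0.002]
wrist_force: [-0.2, 0.1, -2.3]
grip_width: 0.016
```

```bash
python3 -c "
from h import *
plan(.6345,.1463,.195,150.5,mm=25)
"
```

```text
t 5.92 pos [556.8 151.5 220.8] yaw 154.9 rows 4 F [-0.2  0.1 -2.3] M [ 0.   -0.12  0.01] w 16.0 tilt [ 0.027 -0.002 -1.   ]
[[np.float64(-18.1), np.float64(7.1), np.float64(6.5), np.float64(1.09)], [np.float64(-18.0), np.float64(7.4), np.float64(6.5), np.float64(1.09)], [np.float64(-17.9), np.float64(7.8), np.float64(6.5), np.float64(1.09)], [np.float64(-17.7), np.float64(8.1), np.float64(6.5), np.float64(1.09)]]
```

>>> servo_tool(rows=[[-18,7,4,1.1],[-18,7,4,1.1],[-18,8,4,1.1],[-17,8,4,1.1],[0,0,0,0]])

```text
t: 6.33
position: [0.6377, 0.1441, 0.1965]
tool_rot: [0.009, 0.258, 0.966, -0.0]
wrist_force: [0.1, 1.2, -1.9]
grip_width: 0.0159
```

```bash
python3 - <<'E'
from h import *
plan(.6345,.1463,.195,150.5,mm=25)
s=ctrl.observe()
t=ctrl.capture('top');plan(.6345,.1463,.175,150.5,mm=25); c=ctrl.capture('scene'); 
plan(.6345,.1463,.175,150.5,mm=25)
cv2.imwrite('pics/top5.png',t);cv2.imwrite('pics/scene5.png',c)
a=cv2.resize(t[95:195,275:385],None,fx=3.6,fy=3.6,interpolation=cv2.INTER_CUBIC)
b=cv2.resize(c[185:315,280:400],None,fx=3,fy=3,interpolation=cv2.INTER_CUBIC)
h=max(a.shape[0],b.shape[0]); o=np.zeros((h,a.shape[1]+b.shape[1],3),np.uint8); o[:a.shape[0],:a.shape[1]]=a;o[:b.shape[0],a.shape[1]:]=b
cv2.imwrite('pics/c5.png',o); print(s['joints'])
E
```

```text
t 6.33 pos [637.7 144.1 196.5] yaw 150.1 rows 1 F [ 0.1  1.2 -1.9] M [ 0.02 -0.17 -0.02] w 15.9 tilt [ 0.016 -0.005 -1.   ]
[[np.float64(3.9), np.float64(0.3), np.float64(1.5), np.float64(-0.43)]]
t 6.38 pos [635.7 144.1 196.1] yaw 150.1 rows 1 F [-0.5  0.4 -1.7] M [ 0.04 -0.13  0.02] w 15.8 tilt [ 0.014 -0.005 -1.   ]
[[np.float64(2.1), np.float64(1.3), np.float64(21.1), np.float64(-0.38)]]
t 6.43 pos [634.6 144.2 196.6] yaw 150.2 rows 1 F [-0.9 -0.6 -2.4] M [ 0.02 -0.08  0.02] w 16.1 tilt [ 0.013 -0.005 -1.   ]
[[np.float64(1.1), np.float64(1.8), np.float64(21.6), np.float64(-0.34)]]
[ 0.2075  0.5089  1.6053 -0.0093  1.0123 -0.8361]
```

View pics/c5.png

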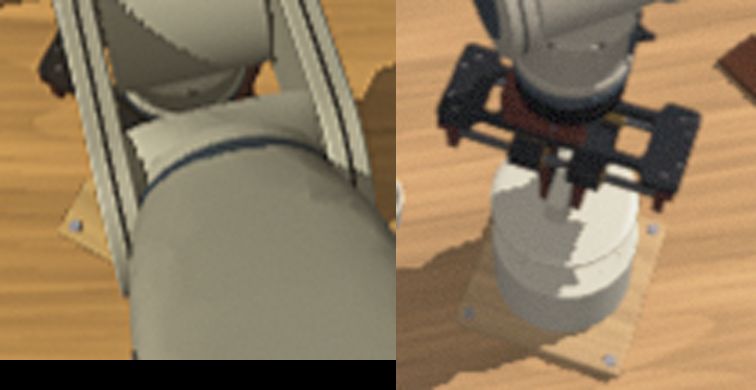

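>>> servo_tool(rows=[[0,1.5,10,0],[0,1.5,10,0],[0,0,8,0],[0,0,0,0]])

```text
t: 6.77
position: [0.6322, 0.1471, 0.1643]
tool_rot: [0.005, 0.257, 0.967, -0.002]
wrist_force: [-0.7, -0.8, -1.6]
grip_width: 0.0159
```

```bash
python3 - <<'E'
from h import *
plan(.637,.146,.165,150.5,mm=25)
c=ctrl.capture('scene');cv2.imwrite('pics/scene6.png',c)
plan(.637,.146,.155,150.5,mm=25)
cv2.imwrite('pics/c6.png',cv2.resize(c[205:315,280:400],None,fx=5,fy=5,interpolation=cv2.INTER_CUBIC))
E
```

```text
t 6.77 pos [632.2 147.1 164.3] yaw 150.3 rows 1 F [-0.7 -0.8 -1.6] M [-0.   -0.13  0.01] w 15.9 tilt [ 0.008 -0.006 -1.   ]
[[np.float64(-4.7), np.float64(1.4), np.float64(-0.7), np.float64(-0.23)]]
t 6.82 pos [632.4 147.2 164.9] yaw 150.3 rows 1 F [ 0.4  0.7 -2. ] M [ 0.04 -0.11  0.01] w 15.7 tilt [ 0.009 -0.006 -1.   ]
[[np.float64(-4.6), np.float64(1.3), np.float64(9.9), np.float64(-0.23)]]
```

View pics/c6.png

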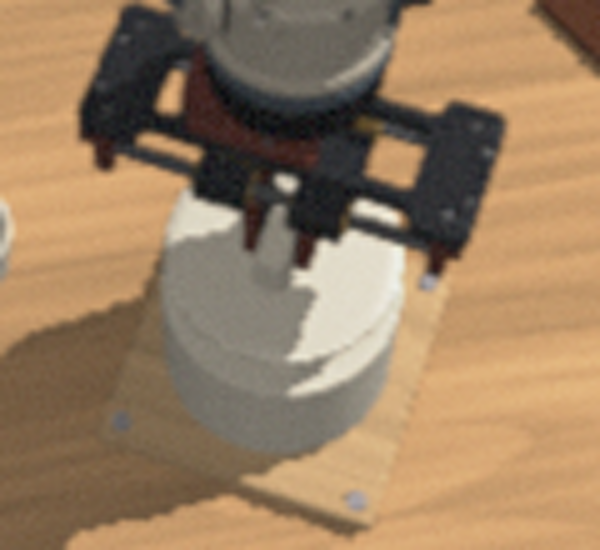

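>>> servo_tool(rows=[[-2.5,0.7,0,0.2],[-2.5,0.7,2,0],[0,0,0,0]])

```text
t: 7.07
position: [0.6375, 0.1462, 0.1633]
tool_rot: [0.005, 0.258, 0.966, -0.001]
wrist_force: [-1.1, -0.2, -2.5]
grip_width: 0.016
```

```bash
python3 - <<'E'
from h import *
plan(.637,.146,.165,150.5,mm=25)
E
```

```text
t 7.07 pos [637.5 146.2 163.3] yaw 150.1 rows 1 F [-1.1 -0.2 -2.5] M [ 0.02 -0.09  0.02] w 16.0 tilt [ 0.009 -0.005 -1.   ]
[[np.float64(0.4), np.float64(-0.4), np.float64(-1.7), np.float64(-0.4)]]
```

Aligned. I'll lower it slowly and watch the wrist force.

>>> servo_tool(rows=[[0,0,4,0],[0,0,4,0],[0,0,4,0],[0,0,0,0]])

```text
t: 7.4
position: [0.6387, 0.1461, 0.1515]
tool_rot: [0.006, 0.258, 0.966, -0.001]
wrist_force: [-0.4, -0.6, -3.4]
grip_width: 0.0162
```

```bash
python3 - <<'E'
from h import *
plan(.637,.146,.1367,150.5,mm=25)
E
```

```text
t 7.4 pos [638.7 146.1 151.5] yaw 150.1 rows 1 F [-0.4 -0.6 -3.4] M [ 0.   -0.09 -0.01] w 16.2 tilt [ 0.012 -0.005 -1.   ]
[[np.float64(1.4), np.float64(-1.0), np.float64(14.8), np.float64(-0.42)]]
```

>>> servo_tool(rows=[[0.7,-0.5,4,0],[0.7,-0.5,4,0],[0,0,3,0],[0,0,0,0]])

```text
t: 7.73
position: [0.6367, 0.1458, 0.139]
tool_rot: [0.006, 0.258, 0.966, -0.001]
wrist_force: [-0.3, -0.1, -1.9]
grip_width: 0.0155
```

```bash
python3 - <<'E'
from h import *
plan(.637,.146,.1367,150.5,mm=25)
E
```

```text
t 7.73 pos [636.7 145.8 139. ] yaw 150.1 rows 1 F [-0.3 -0.1 -1.9] M [-0.02 -0.14  0.03] w 15.5 tilt [ 0.011 -0.005 -1.   ]
[[np.float64(-0.1), np.float64(0.3), np.float64(2.3), np.float64(-0.43)]]
```

>>> servo_tool(rows=[[0,0,1.5,0],[0,0,1,0],[0,0,0,0]])

```text
t: 7.98
position: [0.6368, 0.1461, 0.1374]
tool_rot: [0.006, 0.258, 0.966, -0.001]
wrist_force: [0.4, 0.0, -1.2]
grip_width: 0.0157
```

```bash
python3 - <<'E'
from h import *
plan(.637,.146,.1367,150.5,mm=25)
E
```

```text
t 7.98 pos [636.8 146.1 137.4] yaw 150.1 rows 1 F [ 0.4  0.  -1.2] M [-0.   -0.13  0.01] w 15.7 tilt [ 0.012 -0.005 -1.   ]
[[np.float64(-0.2), np.float64(-0.0), np.float64(0.7), np.float64(-0.42)]]
```

>>> servo_tool(rows=[[0,0,1,0],[0,0,1,0],[0,0,0,0]])

```text
t: 8.23
position: [0.6373, 0.1464, 0.137]
tool_rot: [0.007, 0.258, 0.966, -0.0]
wrist_force: [-0.2, 0.7, -1.8]
grip_width: 0.0158
```

```bash
python3 - <<'E'
from h import *
plan(.637,.146,.1367,150.5,mm=25)
E
```

```text
t 8.23 pos [637.3 146.4 137. ] yaw 150.1 rows 1 F [-0.2  0.7 -1.8] M [-0.   -0.16 -0.01] w 15.8 tilt [ 0.013 -0.004 -1.   ]
[[np.float64(0.1), np.float64(-0.5), np.float64(0.3), np.float64(-0.42)]]
```

>>> servo_tool(rows=[[0,0,2,0],[0,0,1.5,0],[0,0,0,0]])

```text
t: 8.48
position: [0.6377, 0.1465, 0.1369]
tool_rot: [0.007, 0.258, 0.966, -0.0]
wrist_force: [0.5, -0.4, -2.4]
grip_width: 0.0161
```

```bash
python3 - <<'E'
from h import *
plan(.637,.146,.1367,150.5,mm=25)
E
```

```text
t 8.48 pos [637.7 146.5 136.9] yaw 150.1 rows 1 F [ 0.5 -0.4 -2.4] M [ 0.04 -0.13  0.01] w 16.1 tilt [ 0.014 -0.004 -1.   ]
[[np.float64(0.3), np.float64(-0.8), np.float64(0.2), np.float64(-0.41)]]
```

Contact is reached and z is at the expected seat height. The lid is about 2° off in the grip, so I'll open slightly to let it sit flat, look, and regrip for the turn.

>>> servo_tool(rows=[[0,0,0,0],[0,0,0,0],[0,0,0,0],[0,0,0,0]], fingers=40)

```text
t: 8.82
position: [0.6388, 0.1466, 0.137]
tool_rot: [0.008, 0.258, 0.966, 0.0]
wrist_force: [-0.4, 0.9, -0.8]
grip_width: 0.0341
```

```bash
python3 - <<'E'
from h import *
plan(.637,.146,.1367,150.5,mm=25)
c=ctrl.capture('scene');cv2.imwrite('pics/scene7.png',c)
s=ctrl.observe(); w=ctrl.capture('wrist');cv2.imwrite('pics/w7.png',w)
a=cv2.resize(c[205:315,280:400],None,fx=3.5,fy=3.5,interpolation=cv2.INTER_CUBIC)
b=cv2.resize(w[120:345,220:420],None,fx=1.7,fy=1.7)
h=max(a.shape[0],b.shape[0]); o=np.zeros((h,a.shape[1]+b.shape[1],3),np.uint8); o[:a.shape[0],:a.shape[1]]=a;o[:b.shape[0],a.shape[1]:]=b
cv2.imwrite('pics/c7.png',o)
plan(.637,.146,.1367,150.5,mm=25)
E
```

```text
t 8.82 pos [638.8 146.6 137. ] yaw 150.1 rows 1 F [-0.4  0.9 -0.8] M [ 0.   -0.12  0.03] w 34.1 tilt [ 0.017 -0.004 -1.   ]
[[np.float64(1.2), np.float64(-1.4), np.float64(0.3), np.float64(-0.42)]]
t 8.92 pos [638.7 146.6 137. ] yaw 150.1 rows 1 F [-0.9  0.  -0.7] M [-0.   -0.14 -0.05] w 34.9 tilt [ 0.016 -0.004 -1.   ]
[[np.float64(1.1), np.float64(-1.4), np.float64(0.3), np.float64(-0.42)]]
```

View pics/c7.png

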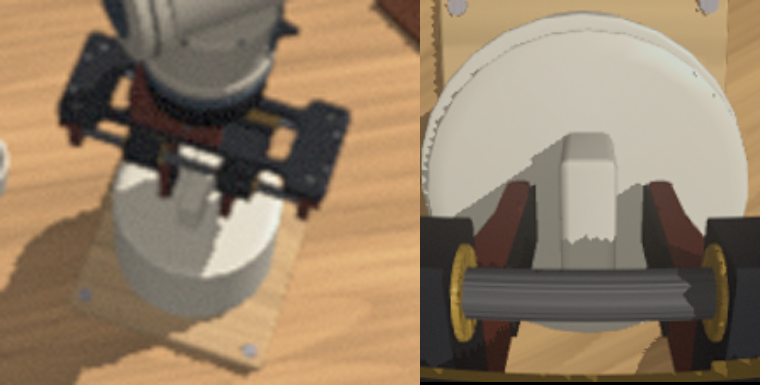

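The lid looks flat on the rim. I'll check its height and centre with projected circles.

```bash
python3 - <<'E'
from meas import *
s=ctrl.observe(); w=cv2.imread('pics/w7.png'); c=cv2.imread('pics/scene7.png')
for (x,y) in [(.6345,.1463)]:
  for z,col in [(.110,(0,0,255)),(.130,(255,0,0))]:
    cv2.polylines(w,[np.round(wproj(s,circ((x,y),z))).astype(int)],True,col,1)
    a=None
    P=proj('scene',circ((x,y),z)); 
    cv2.polylines(c,[np.round(P*16).astype(int)],True,col,1,cv2.LINE_AA,4)
cv2.imwrite('pics/w7o.png',cv2.resize(np.hstack([w[100:345,205:435],cv2.resize(c[205:315,280:400],(230,245))]),None,fx=1.7,fy=1.7))
E
```

View pics/w7o.png

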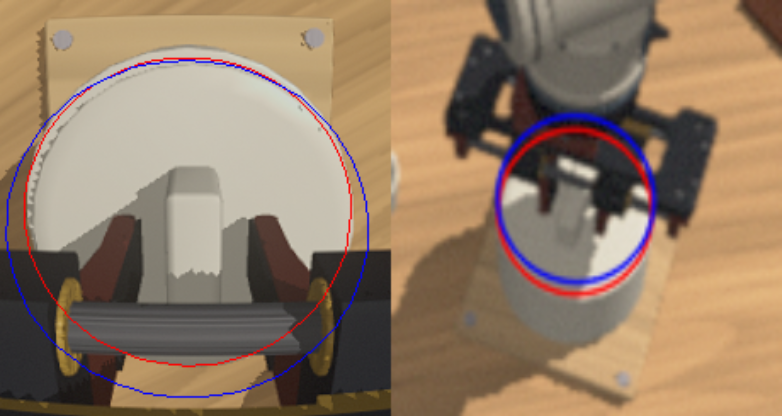

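It is seated: the disc edge matches the z=0.110 circle and not 0.130. I'll recentre a little, regrip and turn.

>>> servo_tool(rows=[[2,0,0,0],[0,0,0,0],[0,0,0,0],[0,0,0,0],[0,0,0,0]], fingers=0, force=20)

```text
t: 9.33
position: [0.6366, 0.1477, 0.1366]
tool_rot: [0.008, 0.258, 0.966, 0.0]
wrist_force: [-0.1, -0.3, 0.9]
grip_width: 0.0159
```

```bash
python3 - <<'E'
from h import *
plan(.637,.146,.1367,60.5,mm=25)
E
```

```text
t 9.33 pos [636.6 147.7 136.6] yaw 150.1 rows 13 F [-0.1 -0.3  0.9] M [-0.08 -0.09 -0.03] w 15.9 tilt [ 0.016 -0.004 -1.   ]
[[np.float64(-0.1), np.float64(-0.1), np.float64(-0.0), np.float64(6.89)], [np.float64(-0.1), np.float64(-0.1), np.float64(-0.0), np.float64(6.89)], [np.float64(-0.1), np.float64(-0.1), np.float64(-0.0), np.float64(6.89)], [np.float64(-0.1), np.float64(-0.1), np.float64(-0.0), np.float64(6.89)], [np.float64(-0.1), np.float64(-0.0), np.float64(-0.0), np.float64(6.89)], [np.float64(-0.1), np.float64(-0.0), np.float64(-0.0), np.float64(6.89)], [np.float64(-0.1), np.float64(-0.0), np.float64(-0.0), np.float64(6.89)], [np.float64(-0.1), np.float64(0.0), np.float64(-0.0), np.float64(6.89)], [np.float64(-0.1), np.float64(0.0), np.float64(-0.0), np.float64(6.89)], [np.float64(-0.1), np.float64(0.0), np.float64(-0.0), np.float64(6.89)]]
```

>>> servo_tool(rows=[[0,0,0,4],[0,0,0,6],[0,0,0,6],[0,0,0,6]])

```text
t: 9.67
position: [0.6376, 0.147, 0.1369]
tool_rot: [0.009, 0.443, 0.897, 0.002]
wrist_force: [0.6, -1.0, 0.3]
grip_width: 0.0159
```

```bash
python3 - <<'E'
from h import *
plan(.6363,.147,.1367,60.5,mm=25)
E
```

```text
t 9.67 pos [637.6 147.  136.9] yaw 127.4 rows 10 F [ 0.6 -1.   0.3] M [-0.31 -0.14  0.09] w 15.9 tilt [ 0.018 -0.005 -1.   ]
[[np.float64(0.1), np.float64(-0.1), np.float64(0.0), np.float64(6.69)], [np.float64(0.1), np.float64(-0.1), np.float64(0.0), np.float64(6.69)], [np.float64(0.0), np.float64(-0.1), np.float64(0.0), np.float64(6.69)], [np.float64(0.0), np.float64(-0.1), np.float64(0.0), np.float64(6.69)], [np.float64(0.0), np.float64(-0.1), np.float64(0.0), np.float64(6.69)], [np.float64(0.0), np.float64(-0.1), np.float64(0.0), np.float64(6.69)], [np.float64(-0.0), np.float64(-0.1), np.float64(0.0), np.float64(6.69)], [np.float64(-0.0), np.float64(-0.1), np.float64(0.0), np.float64(6.69)], [np.float64(-0.0), np.float64(-0.1), np.float64(0.0), np.float64(6.69)], [np.float64(-0.1), np.float64(-0.1), np.float64(0.0), np.float64(6.69)]]
```

It turns freely. I'll continue.

>>> servo_tool(rows=[[0,0,0,6.7],[0,0,0,6.7],[0,0,0,6.7],[0,0,0,6.7],[0,0,0,6.7]])

```text
t: 10.08
position: [0.6389, 0.1457, 0.1375]
tool_rot: [0.01, 0.693, 0.721, 0.004]
wrist_force: [-0.0, -1.6, 0.3]
grip_width: 0.016
```

```bash
python3 - <<'E'
from h import *
plan(.6363,.147,.1367,60.5,mm=25)
E
```

```text
t 10.08 pos [638.9 145.7 137.5] yaw 92.3 rows 5 F [-0.  -1.6  0.3] M [-0.4   0.01  0.02] w 16.0 tilt [ 0.02  -0.008 -1.   ]
[[np.float64(0.3), np.float64(-0.5), np.float64(0.2), np.float64(6.36)], [np.float64(0.2), np.float64(-0.5), np.float64(0.2), np.float64(6.36)], [np.float64(0.2), np.float64(-0.6), np.float64(0.2), np.float64(6.36)], [np.float64(0.1), np.float64(-0.6), np.float64(0.2), np.float64(6.36)], [np.float64(0.0), np.float64(-0.6), np.float64(0.2), np.float64(6.36)]]
```

>>> servo_tool(rows=[[0,-0.5,0,6.4],[0,-0.5,0,6.4],[0,-0.5,0,6.4],[0,-0.5,0,6.4],[0,0,0,4]])

```text
t: 10.5
position: [0.6377, 0.1442, 0.1379]
tool_rot: [0.01, 0.861, 0.508, 0.007]
wrist_force: [-0.3, -1.2, 0.9]
grip_width: 0.0161
```

```bash
python3 - <<'E'
from h import *
plan(.6363,.147,.1367,60.5,mm=25)
E
```

```text
t 10.5 pos [637.7 144.2 137.9] yaw 61.1 rows 1 F [-0.3 -1.2  0.9] M [-0.32  0.1   0.08] w 16.1 tilt [ 0.022 -0.01  -1.   ]
[[np.float64(1.7), np.float64(-2.6), np.float64(1.2), np.float64(0.61)]]
```

Turned about 89°. I'll ease down 1 mm, release and check.

>>> servo_tool(rows=[[1,-1.5,1,0],[0,0,0,0]])

```text
t: 10.67
position: [0.6376, 0.1454, 0.1378]
tool_rot: [0.011, 0.861, 0.508, 0.007]
wrist_force: [-1.7, -0.4, 0.5]
grip_width: 0.0158
```

>>> servo_tool(rows=[[0,0,0,0],[0,0,0,0],[0,0,0,0],[0,0,0,0],[0,0,0,0]], fingers=60)

```text
t: 11.08
position: [0.637, 0.1461, 0.137]
tool_rot: [0.01, 0.86, 0.511, 0.007]
wrist_force: [-0.2, -0.5, -0.0]
grip_width: 0.0456
```

>>> servo_tool(rows=[[0,0,0,0],[0,0,-15,0],[0,0,-25,0],[0,0,-35,0],[0,0,-35,0]])

```text
t: 11.5
position: [0.6293, 0.1463, 0.2403]
tool_rot: [0.007, 0.859, 0.511, -0.002]
wrist_force: [0.6, 1.1, 0.2]
grip_width: 0.0527
```

```bash
python3 - <<'E'
from h import *
plan(.45,-.1,.26,60.5,mm=40)
s=ctrl.observe(); w=ctrl.capture('wrist');cv2.imwrite('pics/w8.png',w); import pickle; pickle.dump(s,open('s8.pkl','wb'))
E
```

```text
t 11.5 pos [629.3 146.3 240.3] yaw 61.5 rows 8 F [0.6 1.1 0.2] M [-0.02 -0.1   0.02] w 52.7 tilt [ 0.004 -0.013 -1.   ]
[[np.float64(-37.7), np.float64(-5.0), np.float64(-2.5), np.float64(0.13)], [np.float64(-37.8), np.float64(-4.9), np.float64(-2.5), np.float64(0.13)], [np.float64(-37.8), np.float64(-4.8), np.float64(-2.5), np.float64(0.13)], [np.float64(-37.8), np.float64(-4.8), np.float64(-2.5), np.float64(0.13)], [np.float64(-37.8), np.float64(-4.7), np.float64(-2.5), np.float64(0.13)], [np.float64(-37.8), np.float64(-4.6), np.float64(-2.5), np.float64(0.13)], [np.float64(-37.8), np.float64(-4.5), np.float64(-2.5), np.float64(0.13)], [np.float64(-37.8), np.float64(-4.4), np.float64(-2.5), np.float64(0.13)]]
```

View pics/w8.png

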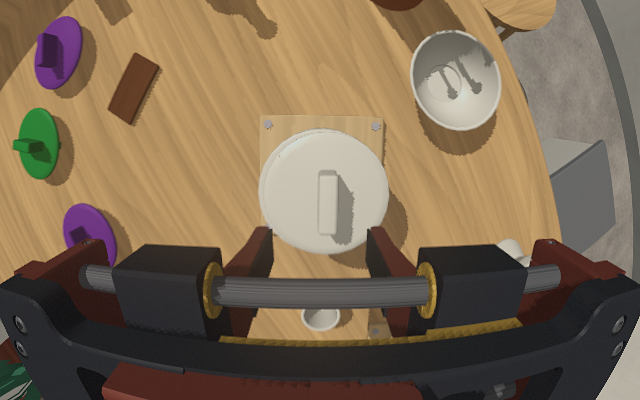

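The lid sits on the canister with its bar at (328,202), turned across the notch line. I'll back the arm away for unobstructed views.

>>> servo_tool(rows=[[-30,-5,-8,0],[-38,-5,-5,0],[-38,-5,0,0],[-38,-5,0,0],[-38,-5,0,0]])

```text
t: 11.97
position: [0.5274, 0.0006, 0.2658]
tool_rot: [0.011, 0.857, 0.515, 0.011]
wrist_force: [0.6, -0.1, 0.7]
grip_width: 0.0529
```

>>> servo_tool(rows=[[-38,-5,0,0],[-38,-5,0,0],[-20,0,0,0],[0,0,0,0],[0,0,0,0]])

```text
t: 12.38
position: [0.4661, -0.0865, 0.265]
tool_rot: [0.012, 0.858, 0.514, 0.011]
wrist_force: [0.6, 0.1, 0.2]
grip_width: 0.0527
```

```bash
python3 - <<'E'
from h import *
plan(.45,-.1,.26,60.5,mm=40)
t=ctrl.capture('top');c=ctrl.capture('scene');cv2.imwrite('pics/top9.png',t);cv2.imwrite('pics/scene9.png',c)
c2=c.copy()
for z,col in [(.110,(0,0,255))]:
    cv2.polylines(c2,[np.round(proj('scene',circ((.6345,.1463),z))*16).astype(int)],True,col,1,cv2.LINE_AA,4)
    t2=t.copy(); cv2.polylines(t2,[np.round(proj('top',circ((.6345,.1463),z))*16).astype(int)],True,col,1,cv2.LINE_AA,4)
f=lambda i,y,x:cv2.resize(i[y:y+95,x:x+130],None,fx=3,fy=3,interpolation=cv2.INTER_CUBIC)
o=np.vstack([np.hstack([f(t,100,270),f(t2,100,270)]),np.hstack([f(c,225,275),f(c2,225,275)])])
cv2.imwrite('pics/c9.png',o)
E
```

```text
t 12.38 pos [466.1 -86.5 265. ] yaw 61.8 rows 1 F [0.6 0.1 0.2] M [-0.05 -0.07 -0.04] w 52.7 tilt [ 0.032 -0.009 -0.999]
[[np.float64(-19.5), np.float64(-7.9), np.float64(5.0), np.float64(1.34)]]
```

View pics/c9.png

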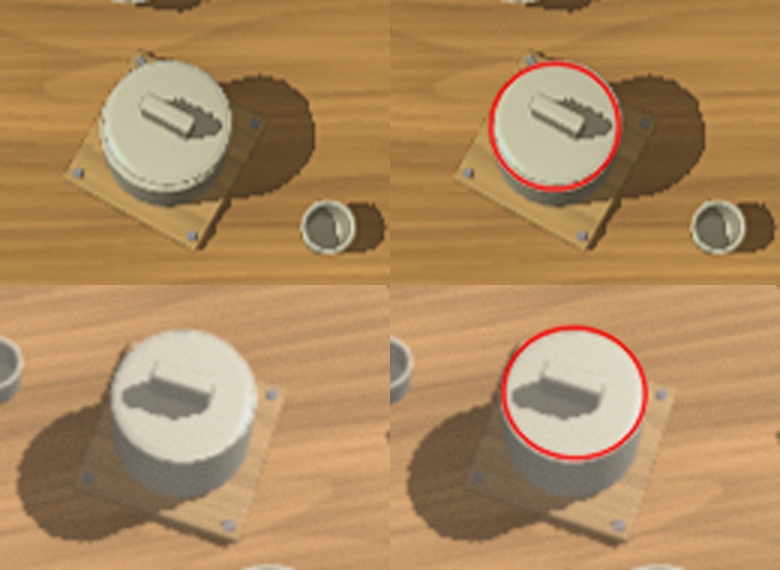

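Both views show the lid flat at seat height, with the bar about 90° from the notch line. The arm is clear, so I'm handing in.

```bash
python3 -c "
from workcell import ctrl
print(ctrl.job_done()); print(ctrl.observe()['t'])"
```

```text
the job is handed in; nothing more can be done
None
the job is handed in; nothing more can be done
```

I closed the notched canister with the white bar-handled lid and handed the job in. At the last check before that, 12.4 s had passed of the 45 s allowed.

- **What I did:** I carried the lid over and lowered its lugs through the notches onto the rim. I let go briefly so it could settle flat, gripped it again and turned it about 89°. Then I released it and backed the arm away. I did not touch the knob lid or the coloured look-alikes.
- **Last checks:** In the top and scene views the lid's disc fits the circle expected for a seated lid (0.110 m at the disc top). The bar lies across the notch line. While lowering and turning, the wrist force readings never went above about 4 N.
- **Disagreements:**
  - The tool drifted up to about 2.7° off vertical during the rows. The lid was therefore about 2° off level in the grip when it first touched the rim, which is why I let go and gripped again before turning.
  - In the wrist view the seated lid was about 2 mm off the canister centre I had estimated, which is within the play.

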